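# Put the pipette and slide box away in the bench drawer

## Task

Pull open the drawer of the low white cabinet, lay the yellow pipette from the white tray flat in the yellow-lined compartment and the blue slide box flat in the blue-lined compartment, in either order, then push the drawer fully shut. Set both down gently rather than dropping them, and leave everything else, including the red and green pipettes, where it is.

Things in the scene. Friction and masses are not known exactly. Their poses are not given: they have to be found in the camera images.
- drawer (a joint): how far the drawer is out, in m: 0 shut, 0.185 fully out; it starts a little ajar. It slides out towards the robot along the cabinet's -x; light friction (1 to 2 N)
- cabinet_front (a point): middle of the lower front edge of the fixed low white drawer unit, on the bench; x axis into the unit (away from the robot), z up. Roof and sides run from x = 0 to 225 mm, 260 mm wide, 95 mm high (a notepad on the rear reaches 110). Shut, the drawer's front panel (250 wide, 15 thick, top edge 84 mm above the bench) has its outer face at x = -15 mm
- handle (a point): middle of the drawer's dark bar handle: bar 12 x 12 mm, 110 mm long along the cabinet's y, 65 mm above the bench, its centre 45 mm in front of the panel's face (39 mm clear behind the bar; posts 50 mm either side of the middle). Moves with the drawer, axes as the cabinet's
- yellow_bay (a point): point on the floor of the drawer's yellow-lined compartment (on the left seen from the robot), 16 mm above the bench. Inside, the compartment runs x = -80 to +120, y = -52 to +52 mm from here; outer walls 45, divider 25, front panel 68 mm above the floor. Moves with the drawer, axes as the cabinet's. With the drawer d mm out the roof covers all beyond x = d - 80 mm (fully out: +105)
- blue_bay (a point): point on the floor of the blue-lined compartment (right of the drawer seen from the robot); size, height and axes as the yellow one
- tray: fixed open white tray, 180 (x) x 290 (y) x 30 mm high, walls and floor 5 mm. Origin: centre of its underside. Three pipettes lie in it side by side, about 75 mm apart, in any order
- pipette: the yellow pipette: black square handle 75 x 24 x 24 mm, yellow band on the handle, yellow plunger end (21 mm round) and white nose; 136 mm long in all, lying flat with its axis level. Origin: centre of the handle (12 mm above what it lies on). x axis along it towards the white nose (nose ends at x = +72 mm, plunger at x = -64 mm), z up
- pipette_red: bystander, leave alone: the same pipette in red
- pipette_green: bystander, leave alone: the same pipette in green
- slide_box: blue plastic microscope-slide box with paper label and white catch, 100 (x) x 36 (y) x 32 mm high, on the bench. Origin: its centre (16 mm above what it lies on)
- dropper0: bystander: small white dropper bottle with a yellow cap, 28 mm across, 65 mm high, upright, beyond the tray. Origin: centre of its underside
- dropper1: bystander: small white dropper bottle with a yellow cap, 28 mm across, 65 mm high, upright, beyond the tray. Origin: centre of its underside
- dropper2: bystander: small white dropper bottle with a red cap, 28 mm across, 65 mm high, upright, beyond the tray. Origin: centre of its underside
- beaker: bystander: glass beaker, 70 mm across, 90 mm high, left of the cabinet. Origin: centre of its underside
- reagent: bystander: amber bottle with red cap, 60 mm across, 130 mm high, far right, beside the yellow bucket. Origin: centre of its underside
Mind the look-alikes: they are no part of the job. There is more than one size of the slide_box; the job needs the smaller. What is shaped like the pipette but orange is not meant.

How it is judged:
By the outcome, as a careful person would: the job done as asked, in the order asked, and still so for the second after the job is handed in, with the robot touching nothing.
It also fails if it takes over 72 s, if anything falls off the work surface, if the arm or the gripper's body presses on something with over 40 N, if the wrist force passes 120 N, or if a joint passes its speed limit or range.

## Robot

A 6-joint arm with a two-finger parallel gripper is mounted at the origin on the work surface. World frame = base frame: x ahead of the robot, y to its left, z up, the work surface at z = 0. Lengths are in m, angles in rad, forces in N, time in s.
With the tool pointing down it reaches from about 0.35 to 0.725 m from the base axis. Payload 6 kg.
Tool frame: the origin (TCP) lies at the very end of the fingers, on their centre line; the grasp point (between the pads) lies 19 mm behind it; z points along the fingers, y is the line along which they close (so a half turn about z gives the same grasp; the last joint's range is limited). The gripper opens to 85 mm and grips with 20 to 120 N. Pads are 22 mm wide; open, the fingers measure 114 mm over their backs; the gripper's body (76 mm by 85 mm) begins 54 mm behind the grasp point. The pads swing forward as they close: fully open they stand 13 mm farther back than shut.
Start: joints at [0.334, 0.04, 0.085, 0, -1.615, -0.334], TCP at [0.6, 0, 0.202] pointing down, gripper open.
Joint ranges: [-2.56, 2.56], [-1.29, 2.01], [-1.08, 1.49], [-3.29, 1.98], [-2.81, -0.18], [-2.99, 2.99]. Speed limits (rad/s): [2.57, 2.57, 3.01, 3.14, 3.14, 3.14].

## Interface

Orientations are given as a unit quaternion [x, y, z, w].
In Python, from cell import get_obs, snapshot, camera_params, close_job gives the robot as it stands.
- The arm moves only by the shell command python3 -m pendant 'ROWS' [FORCE]. ROWS is JSON, a list of rows, each an object of numbers: "grip": the finger opening in mm, from 0 to 85.4; "tx", "ty", "tz": the shift along the tool's x, y, z in mm; "spin": the turn about the tool's z in degrees. A call has 1 to 12 rows; each row is the pose to reach, as a shift and turn from the pose commanded when the call began, along the tool's axes at that moment; what a row does not reach only later rows make up. A row lasts 1/8 s, in which the tool goes at most 62.5 mm and 10.7 degrees, less where a joint would pass 70% of its speed; a pose out of reach is approached as far as the arm can. A call with a gripper value outside its range is refused whole. The fingers move at their own pace and stop on an object; FORCE is the grip in N (left out, the last holds). Time passes only in rows, so rows that repeat a pose let the fingers close. It gives the time, the measured TCP pose, the force, the opening and the grip force at its end, in the units of the state.
- get_obs(): the state, without advancing time (a new reading comes with each control period).
- snapshot(name): name is "scene" or "side" or "wrist"; returns (picture, depth): 400x640x3 uint8, red, green, blue; 400x640 float32, m along the optical axis (not along the pixel's ray), 0 where there is no reading.
- camera_params(name): a dict with "fx", "fy", "cx", "cy" (pixels), "k1" (the pictures are not rectified: a ray, as slopes to the right and down, at radius r is drawn at 1 + k1 r^2 times it, then the intrinsics apply), "extrinsics" (4x4, takes a point from world to camera coordinates); the wrist camera has in their place "hand_eye" (4x4, takes a point from camera to tool coordinates, whose origin is the TCP and whose axes are the flange's). Camera axes: x right, y down, z forward; pixel columns grow to the right and rows downward; lengths in m; the calibration is good to about 2 mm. A picture is of the moment at which its call begins: read the wrist's pose just before it. camera_params takes no time and is no camera call.
- close_job(): hands the job in; it is judged then, once.
The state is a dict: "clock": time; "joint_pos": joint angles; "joint_vel": joint speeds; "joint_efforts": joint torques, N m; "position": TCP position; "tcp_rot": TCP orientation; "wrist_force": force on the tool from outside, world axes, zero at the start; "torque": the same for the moment, N m; "gripper_width": finger opening in m; "gripper_force": force on a finger pad.
Only numpy, scipy, OpenCV 4.12 (cv2) and the standard library are available. Lean on these libraries where they do the work, as an engineer would, in place of code of your own. Each camera call takes 0.05 s, during which the arm holds its last target. There are 200 camera calls.

## Working session

There is one attempt and no reset: what is moved stays moved. The work goes in short steps, Python scripts to look and compute and a shell command to move; the robot and the scene stay as the last step left them, time stands still between calls to the robot, and variables do not carry over. Pictures are saved under pics/ and viewed, at most 10 in all, crops included, and the job is handed in when it is done.

```bash
mkdir -p pics; ls; cat > h.py <<'E'
import numpy as np, cv2, json
from cell import get_obs, snapshot, camera_params
from scipy.spatial.transform import Rotation as R
def T_wc(name,o=None):
    p=camera_params(name)
    if name!='wrist': return np.linalg.inv(np.array(p['extrinsics']))
    o=o or get_obs(); T=np.eye(4); T[:3,:3]=R.from_quat(o['tcp_rot']).as_matrix(); T[:3,3]=o['position']
    return T@np.array(p['hand_eye'])
def take(name,tag):
    T=T_wc(name); im,d=snapshot(name)
    cv2.imwrite(f'pics/{tag}.png',im[:,:,::-1]); np.savez(f'{tag}.npz',im=im,d=d,T=T,name=name)
def cloud(tag):
    """world xyz for each pixel"""
    z=np.load(tag+'.npz'); d=z['d']; p=camera_params(str(z['name']))
    v,u=np.mgrid[:400,:640]; P=np.stack([u,v],-1).reshape(-1,2).astype(float)
    n=rays(P,p); X=np.c_[n,np.ones(len(n))]*d.reshape(-1,1)
    W=X@z['T'][:3,:3].T+z['T'][:3,3]; W[d.reshape(-1)==0]=np.nan
    return W.reshape(400,640,3), z['im']
def rays(P,p):
    K=np.array([[p['fx'],0,p['cx']],[0,p['fy'],p['cy']],[0,0,1.]])
    return cv2.undistortPoints(np.array(P,float).reshape(-1,1,2),K,np.array([p['k1'],0,0,0.])).reshape(-1,2)
def onz(tag,P,h):
    """pixel -> world at height h"""
    z=np.load(tag+'.npz'); p=camera_params(str(z['name'])); n=rays(P,p)
    D=np.c_[n,np.ones(len(n))]@z['T'][:3,:3].T; t=z['T'][:3,3]
    return t+D*((np.asarray(h)-t[2])/D[:,2])[:,None]
E
python3 - <<'E'
from h import *
take('scene','s0'); take('side','d0')
o=get_obs(); print(o['position'],o['tcp_rot'],o['clock'])
a=cv2.imread('pics/s0.png');b=cv2.imread('pics/d0.png')
for n in('scene','side'): print(n,T_wc(n)[:3].round(2).tolist())
E
```

```text
pics
[5.99660721e-01 8.87890091e-05 2.00841454e-01] [ 7.07122744e-01 -7.07090337e-01 -5.35174180e-04  6.27032476e-04] 0.1
scene [[0.74, 0.4, -0.54, 1.19], [0.68, -0.46, 0.57, -0.7], [-0.02, -0.79, -0.61, 0.85]]
side [[-0.96, -0.21, 0.18, 0.26], [-0.28, 0.74, -0.61, 0.86], [-0.01, -0.64, -0.77, 1.13]]
```

View pics/s0.png

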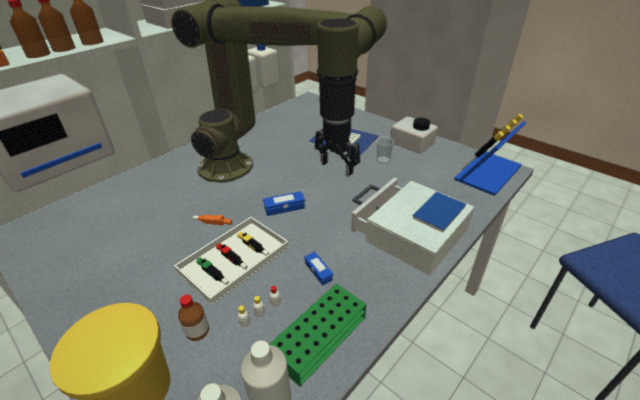

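View pics/d0.png

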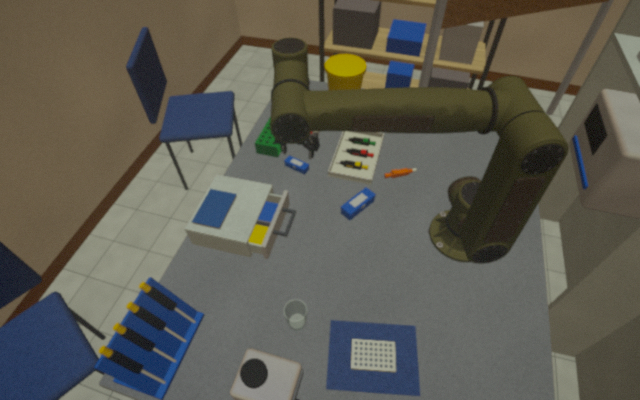

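The scene picture shows these candidates:
- **Slide boxes:** blue boxes at (284,203), which looks larger, and (319,267), which looks smaller.
- **Pipettes:** yellow (252,241), red (230,254) and green (210,267) in the tray, and an orange look-alike (212,219) on the bench.
- **Drawer:** the handle is at (367,194), and the drawer is slightly ajar.

I'll check the choice in a close crop and take measurements.

```bash
python3 - <<'E'
from h import *
a=cv2.imread('pics/s0.png')[170:300,170:370]
cv2.imwrite('pics/s0c.png',cv2.resize(a,None,fx=4,fy=4,interpolation=cv2.INTER_CUBIC))
W,im=cloud('s0'); hsv=cv2.cvtColor(im,cv2.COLOR_RGB2HSV)
def rect(m,l):
    P=W[m]; P=P[~np.isnan(P[:,0])]
    r=cv2.minAreaRect((P[:,:2]*1000).astype(np.float32)); print(l,len(P),P.mean(0).round(3),np.round(r[0]),np.round(r[1]),round(r[2],1),'z',np.percentile(P[:,2],[5,50,95]).round(3))
def box(c,r): m=np.zeros((400,640),bool); m[c[1]-r:c[1]+r,c[0]-r:c[0]+r]=1; return m
blue=(hsv[...,0]>100)&(hsv[...,0]<125)&(hsv[...,1]>120)
z=W[...,2]
for c in((284,203),(319,267)): m=box(c,28)&(z>.012)&(z<.06); rect(m&(W[...,2]>.0),'box'); rect(box(c,28)&blue&(z>.025),'top')
# cabinet roof
m=(z>.088)&(z<.1)&(W[...,0]>.35); m[:,:345]=0;m[:180]=0;m[280:,]=0; rect(m,'roof')
m=(z>.012)&(z<.045); mm=m.copy(); mm[:,:170]=0;mm[:,295:]=0;mm[:212]=0;mm[305:]=0; rect(mm,'tray')
for c in((252,241),(230,254),(210,267)):
    m=box(c,18)&(im.max(2)<60)&(z>.01)&(z<.05); rect(m,'handle')
m=box((252,241),18)&(hsv[...,1]>150)&(hsv[...,0]>18)&(hsv[...,0]<35)&(im.max(2)>100); rect(m,'yel')
for u,v in((367,194),(355,217),(398,185),(345,250)): print(u,v,W[v,u].round(3))
E
```

```text
box 703 [ 0.395 -0.048  0.036] [387. -64.] [125. 207.] 7.4 z [0.015 0.042 0.046]
top 349 [ 0.391 -0.037  0.041] [385. -30.] [137.  56.] 60.0 z [0.028 0.043 0.046]
box 536 [ 0.694 -0.177  0.034] [ 715. -188.] [ 58. 195.] 63.0 z [0.016 0.032 0.059]
top 245 [ 0.68  -0.17   0.032] [ 673. -167.] [ 38. 104.] 74.6 z [0.027 0.032 0.035]
roof 2995 [0.802 0.127 0.095] [782. 159.] [277. 265.] 2.4 z [0.092 0.095 0.098]
tray 2566 [ 0.447 -0.304  0.025] [ 447. -298.] [329. 406.] 44.3 z [0.014 0.025 0.033]
handle 139 [ 0.466 -0.244  0.026] [ 450. -258.] [88. 81.] 72.3 z [0.017 0.028 0.032]
handle 168 [ 0.458 -0.315  0.026] [ 451. -306.] [ 77. 147.] 30.1 z [0.016 0.027 0.031]
handle 174 [ 0.46  -0.375  0.026] [ 456. -350.] [89. 81.] 2.4 z [0.017 0.027 0.033]
yel 60 [ 0.419 -0.233  0.029] [ 424. -231.] [61. 19.] 0.0 z [0.021 0.03  0.033]
367 194 [0.554 0.228 0.001]
355 217 [0.65  0.032 0.07 ]
398 185 [0.609 0.349 0.001]
345 250 [ 0.675 -0.046 -0.001]
```

View pics/s0c.png

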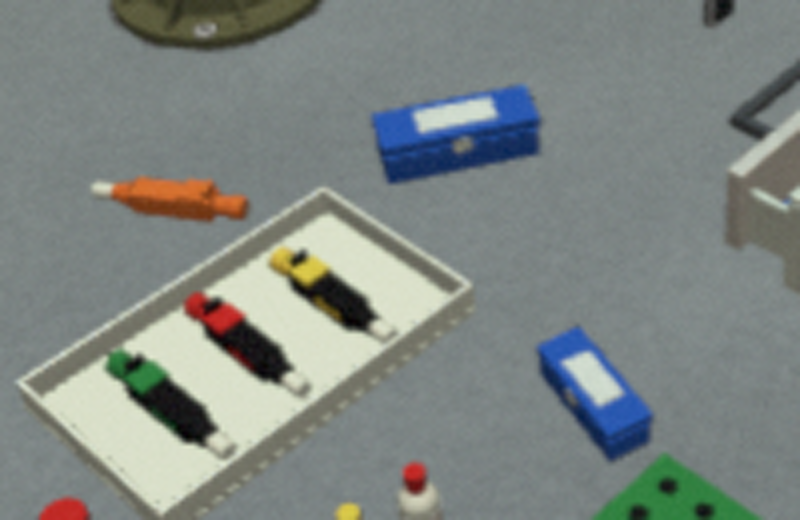

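The small box at scene (319,267) measures 100×36×32 mm and the yellow pipette is at (252,241), so both choices hold. Next I'll fit the cabinet's pose and the handle.

```bash
python3 - <<'E'
from h import *
pts=[]
for t in('s0','d0'):
    W,im=cloud(t); P=W.reshape(-1,3); C=im.reshape(-1,3)
    roi=(P[:,0]>.4)&(P[:,0]<1.0)&(P[:,1]>-.03)&(P[:,1]<.36)
    roof=P[roi&(P[:,2]>.09)&(P[:,2]<.1)&(C.min(1)>90)]
    r=cv2.minAreaRect((roof[:,:2]*1000).astype(np.float32)); print(t,'roof',len(roof),r,cv2.boxPoints(r).round().tolist())
    bar=P[roi&(P[:,2]>.05)&(P[:,2]<.08)&(C.max(1)<85)&(P[:,0]<.68)]
    if len(bar)>5: r=cv2.minAreaRect((bar[:,:2]*1000).astype(np.float32)); print('bar',len(bar),np.median(bar,0).round(3),r)
    pan=P[roi&(P[:,2]>.079)&(P[:,2]<.088)&(P[:,0]<.74)&(C.min(1)>80)]
    if len(pan)>5: r=cv2.minAreaRect((pan[:,:2]*1000).astype(np.float32)); print('panel',len(pan),r)
b=cv2.imread('pics/d0.png')[165:265,180:310];a=cv2.imread('pics/s0.png')[165:275,340:480]
f=lambda x:cv2.resize(x,(560,int(560*x.shape[0]/x.shape[1])) ,interpolation=cv2.INTER_CUBIC)
f=lambda x:cv2.resize(x,(400,400),interpolation=cv2.INTER_CUBIC)
cv2.imwrite('pics/cab.png',np.hstack([f(b[:, :100]),f(a[:110,:110])]))
E
```

```text
s0 roof 2950 ((807.205078125, 159.13209533691406), (226.1332550048828, 264.8648986816406), 1.587871789932251) [[691.0, 288.0], [698.0, 24.0], [924.0, 30.0], [917.0, 295.0]]
bar 120 [0.593 0.144 0.069] ((600.1109008789062, 150.01785278320312), (36.017478942871094, 108.71978759765625), 0.03427791967988014)
panel 280 ((646.7941284179688, 136.0633087158203), (93.49491119384766, 271.3280029296875), 21.35740852355957)
d0 roof 2390 ((779.1073608398438, 160.3803253173828), (289.2729187011719, 264.82635498046875), 2.317380905151367) [[629.0, 287.0], [640.0, 22.0], [929.0, 34.0], [918.0, 299.0]]
bar 168 [0.595 0.158 0.071] ((610.6769409179688, 134.0597381591797), (51.59370803833008, 156.24713134765625), 2.7584893703460693)
panel 238 ((686.0784912109375, 161.61097717285156), (104.50172424316406, 255.78048706054688), 2.0402414798736572)
```

View pics/cab.png

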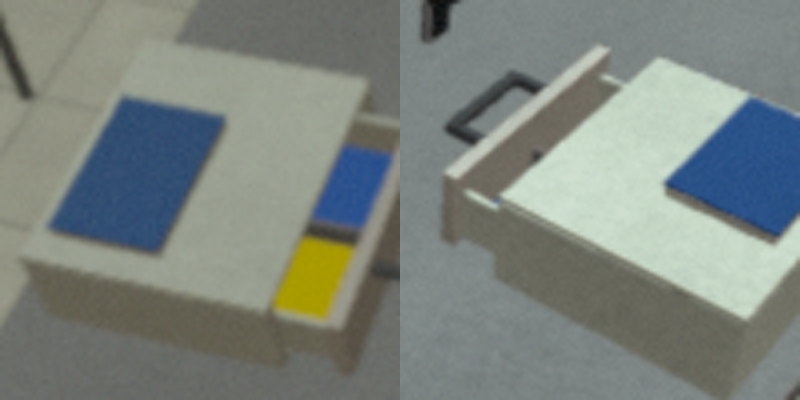

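The cabinet yaw is about +1.9° and its front centre is near (0.695, 0.156). The handle is near (0.594, 0.151), so the drawer is about 40 mm out. I'll go above the handle and look with the wrist camera.

```bash
python3 -m pendant '[{"tx":-50,"ty":2,"grip":45},{"tx":-100,"ty":5,"grip":45},{"tx":-151,"ty":6,"tz":20,"spin":-2,"grip":45},{"tx":-151,"ty":6,"tz":70,"spin":-2,"grip":45},{"tx":-151,"ty":6,"tz":70,"spin":-2,"grip":45}]'
python3 - <<'E'
from h import *
take('wrist','w1'); W,im=cloud('w1')
P=W.reshape(-1,3);C=im.reshape(-1,3)
print(T_wc('wrist')[:3,3])
bar=P[(P[:,2]>.055)&(P[:,2]<.08)&(C.max(1)<85)&(P[:,0]<.66)&(P[:,0]>.5)]
r=cv2.minAreaRect((bar[:,:2]*1000).astype(np.float32)); print('bar',len(bar),np.median(bar,0).round(3),r)
E
```

```text
[ 0.60053342 -0.06742496  0.37317229]
bar 1644 [0.602 0.109 0.07 ] ((615.4035034179688, 108.75653076171875), (62.79692459106445, 165.23731994628906), 10.460969924926758)invalid input
```

View pics/w1.png

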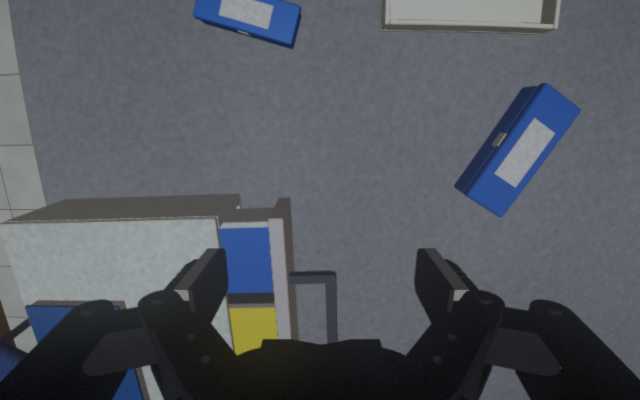

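The wrist view from the start pose shows the handle bar at about (335,310), with the cabinet lower left and both blue boxes above it. The call was refused and the arm did not move, so I'll retry with full rows.

```bash
python3 -m pendant '[{"tx":-50,"ty":2,"tz":0,"spin":0,"grip":45},{"tx":-100,"ty":5,"tz":0,"spin":-1,"grip":45},{"tx":-151,"ty":6,"tz":20,"spin":-2,"grip":45},{"tx":-151,"ty":6,"tz":70,"spin":-2,"grip":45},{"tx":-151,"ty":6,"tz":70,"spin":-2,"grip":45},{"tx":-151,"ty":6,"tz":70,"spin":-2,"grip":45}]' 30
python3 - <<'E'
from h import *
take('wrist','w2'); o=get_obs(); print(o['position'],o['gripper_width'],o['clock'])
E
```

```text
clock: 0.9
position: [0.5948, 0.1504, 0.1339]
tcp_rot: [0.719, -0.695, 0.001, -0.001]
wrist_force: [-0.1, -0.0, 1.0]
gripper_width: 0.045
gripper_force: 0.0
[0.59524528 0.15055406 0.13468376] 0.04475486658790112 0.95
```

View pics/w2.png

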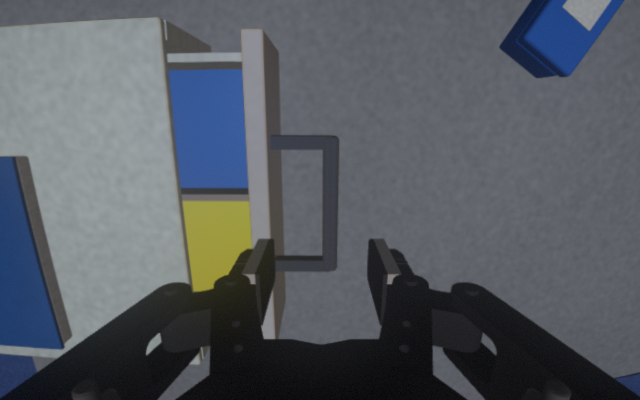

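The bar runs from (331,137) to (329,267) and lies square to the fingers, with its middle near (330,203). I'll compute its world position.

```bash
python3 - <<'E'
from h import *
Q=onz('w2',[(331,137),(329,267),(330.5,203),(263,30),(283,335)],[.071,.071,.071,.084,.084]);print(Q.round(4))
W,_=cloud('w2');print(W[203,331],W[100,330])
o=get_obs();Rm=R.from_quat(o['tcp_rot']).as_matrix()
print((Rm.T@(Q[2]-o['position'])*1000).round(1))
r=onz('w2',[(162,20),(187,290)],[.095]*2);print(r.round(4),np.degrees(np.arctan2(*(r[0]-r[1])[:2])))
E
```

```text
[[0.59   0.1005 0.071 ]
 [0.5872 0.2052 0.071 ]
 [0.5883 0.1507 0.071 ]
 [0.637  0.0327 0.084 ]
 [0.6235 0.2629 0.084 ]]
[0.58789188 0.15095817 0.06998433] [ 5.90169869e-01  7.19831035e-02 -1.51163077e-04]
[-0.3  7.1 63.7]
[[0.6977 0.0302 0.095 ]
 [0.6956 0.2166 0.095 ]] 179.34222412041544
```

```bash
python3 -m pendant '[{"tx":0,"ty":6,"tz":40,"spin":0,"grip":45},{"tx":0,"ty":6,"tz":85,"spin":0,"grip":45},{"tx":0,"ty":6,"tz":86,"spin":0,"grip":45},{"tx":0,"ty":6,"tz":86,"spin":0,"grip":10},{"tx":0,"ty":6,"tz":86,"spin":0,"grip":8},{"tx":0,"ty":6,"tz":86,"spin":0,"grip":8},{"tx":0,"ty":6,"tz":86,"spin":0,"grip":8}]' 40
```

```text
clock: 1.82
position: [0.5883, 0.151, 0.0465]
tcp_rot: [0.719, -0.695, 0.0, -0.0]
wrist_force: [-0.1, -0.5, -0.1]
gripper_width: 0.0078
gripper_force: 0.0
```

```bash
python3 - <<'E'
from h import *
take('wrist','w3')
E
```

```text
(no output)
```

View pics/w3.png

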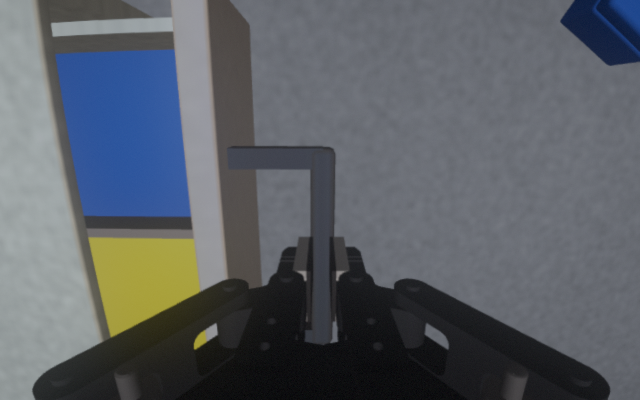

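The bar at (322,240) looks like it sits between the fingers, but no force shows. I'll close further to test.

```bash
python3 -m pendant '[{"tx":0,"ty":0,"tz":0,"spin":0,"grip":2},{"tx":0,"ty":0,"tz":0,"spin":0,"grip":0},{"tx":0,"ty":0,"tz":0,"spin":0,"grip":0}]' 40
python3 - <<'E'
from h import *
take('wrist','w4');W,im=cloud('w4')
for u,v in((322,180),(322,220),(322,260),(322,300),(300,250),(345,250)): print(u,v,W[v,u].round(4),im[v,u])
E
```

```text
clock: 2.25
position: [0.5879, 0.1508, 0.0457]
tcp_rot: [0.719, -0.695, -0.0, 0.0]
wrist_force: [-0.0, 0.8, 0.3]
gripper_width: -0.0003
gripper_force: 0.0
322 180 [0.5894 0.1143 0.0719] [64 67 78]
322 220 [0.5887 0.1344 0.0711] [64 67 76]
322 260 [0.5886 0.1397 0.1037] [27 28 30]
322 300 [0.5881 0.1525 0.112 ] [45 44 46]
300 250 [0.5983 0.1439 0.086 ] [31 32 36]
345 250 [0.5779 0.1435 0.0852] [31 33 35]
```

```bash
python3 - <<'E'
from h import *
for t in('w3','w4'):
    W,im=cloud(t)
    for v in(232,240,250,262,275,300,330): print(t,v,[(u,*W[v,u].round(3)) for u in (300,307,314,322,330,338,345)])
a=cv2.imread('pics/w4.png')[130:350,210:450]; cv2.imwrite('pics/w4c.png',cv2.resize(a,None,fx=2.5,fy=2.5))
E
```

```text
w3 232 [(300, np.float64(0.604), np.float64(0.169), np.float64(0.0)), (307, np.float64(0.599), np.float64(0.17), np.float64(-0.001)), (314, np.float64(0.593), np.float64(0.141), np.float64(0.071)), (322, np.float64(0.589), np.float64(0.142), np.float64(0.069)), (330, np.float64(0.585), np.float64(0.141), np.float64(0.07)), (338, np.float64(0.576), np.float64(0.169), np.float64(-0.0)), (345, np.float64(0.571), np.float64(0.168), np.float64(0.0))]
w3 240 [(300, np.float64(0.599), np.float64(0.141), np.float64(0.083)), (307, np.float64(0.596), np.float64(0.14), np.float64(0.084)), (314, np.float64(0.593), np.float64(0.146), np.float64(0.07)), (322, np.float64(0.589), np.float64(0.145), np.float64(0.072)), (330, np.float64(0.585), np.float64(0.14), np.float64(0.083)), (338, np.float64(0.582), np.float64(0.14), np.float64(0.084)), (345, np.float64(0.57), np.float64(0.175), np.float64(0.0))]
w3 250 [(300, np.float64(0.598), np.float64(0.14), np.float64(0.095)), (307, np.float64(0.595), np.float64(0.14), np.float64(0.095)), (314, np.float64(0.592), np.float64(0.151), np.float64(0.071)), (32
[... 4517 characters left out ...]
, np.float64(0.588), np.float64(0.152), np.float64(0.112)), (330, np.float64(0.586), np.float64(0.14), np.float64(0.131)), (338, np.float64(0.584), np.float64(0.139), np.float64(0.133)), (345, np.float64(0.582), np.float64(0.139), np.float64(0.133))]
w4 330 [(300, np.float64(0.594), np.float64(0.134), np.float64(0.153)), (307, np.float64(0.593), np.float64(0.144), np.float64(0.141)), (314, np.float64(nan), np.float64(nan), np.float64(nan)), (322, np.float64(0.586), np.float64(0.198), np.float64(0.071)), (330, np.float64(0.585), np.float64(0.156), np.float64(0.124)), (338, np.float64(0.585), np.float64(0.138), np.float64(0.148)), (345, np.float64(0.583), np.float64(0.133), np.float64(0.154))]
```

View pics/w4c.png

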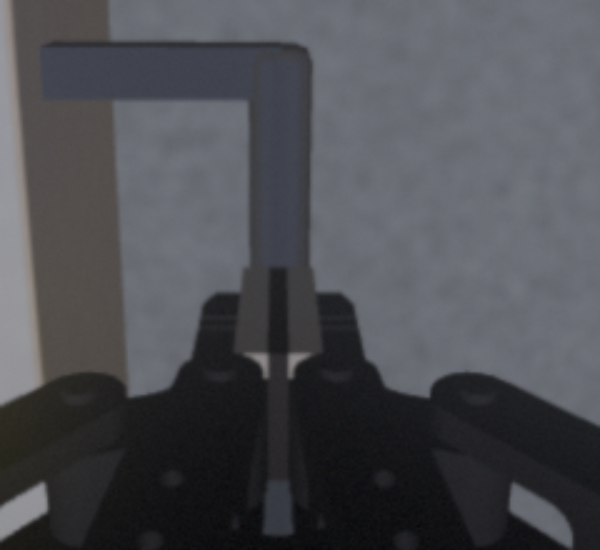

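Measured with depth, the fingertips are at z≈0.082 when the TCP reads 0.046, so they are still above the bar (top 0.071). In practice the tips end about 35 mm short of the reported TCP. I'll open, go down 34 mm more and close, which stays clear of the bench under either reading.

```bash
python3 -m pendant '[{"tx":0,"ty":0,"tz":0,"spin":0,"grip":45},{"tx":0,"ty":0,"tz":0,"spin":0,"grip":45},{"tx":0,"ty":0,"tz":0,"spin":0,"grip":45},{"tx":0,"ty":0,"tz":15,"spin":0,"grip":45},{"tx":0,"ty":0,"tz":34,"spin":0,"grip":45},{"tx":0,"ty":0,"tz":34,"spin":0,"grip":45},{"tx":0,"ty":0,"tz":34,"spin":0,"grip":8},{"tx":0,"ty":0,"tz":34,"spin":0,"grip":8},{"tx":0,"ty":0,"tz":34,"spin":0,"grip":8},{"tx":0,"ty":0,"tz":34,"spin":0,"grip":8}]' 40
python3 - <<'E'
from h import *
take('wrist','w5');W,im=cloud('w5')
for u in (300,307,345): print(u,[(v,*(W[v,u]*1000).round()) for v in range(228,260,4)])
E
```

```text
clock: 3.55
position: [0.5875, 0.1506, 0.0109]
tcp_rot: [0.719, -0.695, -0.0, 0.001]
wrist_force: [1.1, -0.1, -4.4]
gripper_width: 0.0115
gripper_force: 40.1
300 [(228, np.float64(601.0), np.float64(152.0), np.float64(0.0)), (232, np.float64(601.0), np.float64(155.0), np.float64(1.0)), (236, np.float64(601.0), np.float64(158.0), np.float64(-0.0)), (240, np.float64(nan), np.float64(nan), np.float64(nan)), (244, np.float64(598.0), np.float64(140.0), np.float64(53.0)), (248, np.float64(598.0), np.float64(140.0), np.float64(58.0)), (252, np.float64(597.0), np.float64(140.0), np.float64(61.0)), (256, np.float64(597.0), np.float64(140.0), np.float64(66.0))]
307 [(228, np.float64(594.0), np.float64(126.0), np.float64(70.0)), (232, np.float64(594.0), np.float64(128.0), np.float64(69.0)), (236, np.float64(594.0), np.float64(129.0), np.float64(69.0)), (240, np.float64(594.0), np.float64(131.0), np.float64(70.0)), (244, np.float64(594.0), np.float64(133.0), np.float64(70.0)), (248, np.float64(594.0), np.float64(135.0), np.float64(69.0)), (252, np.float64(594.0), np.float64(136.0), np.float64(69.0)), (256, np.float64(594.0), np.float64(138.0), np.float64(69.0))]
345 [(228, np.float64(573.0), np.float64(152.0), np.float64(-0.0)), (232, np.float64(573.0), np.float64(154.0), np.float64(1.0)), (236, np.float64(573.0), np.float64(157.0), np.float64(-1.0)), (240, np.float64(578.0), np.float64(140.0), np.float64(48.0)), (244, np.float64(578.0), np.float64(139.0), np.float64(54.0)), (248, np.float64(578.0), np.float64(139.0), np.float64(57.0)), (252, np.float64(579.0), np.float64(139.0), np.float64(61.0)), (256, np.float64(579.0), np.float64(139.0), np.float64(65.0))]
```

The bar is gripped (11.5 mm opening, 40 N). The true tip is about 35 mm behind the reported TCP. Pulling now.

```bash
python3 -m pendant '[{"tx":0,"ty":8,"tz":0,"spin":0,"grip":8},{"tx":0,"ty":28,"tz":0,"spin":0,"grip":8},{"tx":0,"ty":50,"tz":0,"spin":0,"grip":8},{"tx":0,"ty":72,"tz":0,"spin":0,"grip":8},{"tx":0,"ty":94,"tz":0,"spin":0,"grip":8},{"tx":0,"ty":114,"tz":0,"spin":0,"grip":8},{"tx":0,"ty":130,"tz":0,"spin":0,"grip":8},{"tx":0,"ty":138,"tz":0,"spin":0,"grip":8},{"tx":0,"ty":138,"tz":0,"spin":0,"grip":8}]'
```

```text
clock: 4.72
position: [0.4499, 0.1465, 0.011]
tcp_rot: [0.719, -0.695, -0.0, -0.001]
wrist_force: [4.5, 3.6, -12.2]
gripper_width: 0.0113
gripper_force: 42.6
```

```bash
python3 -m pendant '[{"tx":0,"ty":3,"tz":0,"spin":0,"grip":8},{"tx":0,"ty":5,"tz":0,"spin":0,"grip":8},{"tx":0,"ty":5,"tz":0,"spin":0,"grip":8}]'
```

```text
clock: 5.1
position: [0.4502, 0.1467, 0.011]
tcp_rot: [0.719, -0.695, 0.003, -0.005]
wrist_force: [38.4, 1.7, -32.0]
gripper_width: 0.0115
gripper_force: 40.3
```

The drawer is fully out, with the handle at (0.450, 0.147). I'll release, lift, and go above the yellow pipette with the gripper turned a quarter turn.

```bash
python3 -m pendant '[{"tx":0,"ty":0,"tz":0,"spin":0,"grip":45},{"tx":0,"ty":0,"tz":0,"spin":0,"grip":45},{"tx":0,"ty":0,"tz":0,"spin":0,"grip":45},{"tx":0,"ty":0,"tz":-40,"spin":0,"grip":50},{"tx":0,"ty":0,"tz":-90,"spin":0,"grip":60},{"tx":0,"ty":0,"tz":-120,"spin":0,"grip":60}]' 30
python3 -m pendant '[{"tx":40,"ty":0,"tz":-5,"spin":10,"grip":60},{"tx":90,"ty":0,"tz":-10,"spin":20,"grip":60},{"tx":140,"ty":0,"tz":-10,"spin":30,"grip":60},{"tx":190,"ty":0,"tz":-10,"spin":40,"grip":60},{"tx":240,"ty":0,"tz":-10,"spin":50,"grip":60},{"tx":290,"ty":0,"tz":-10,"spin":60,"grip":60},{"tx":340,"ty":0,"tz":-10,"spin":70,"grip":60},{"tx":375,"ty":2,"tz":-10,"spin":80,"grip":60},{"tx":387,"ty":3,"tz":-10,"spin":90,"grip":60},{"tx":387,"ty":3,"tz":-10,"spin":92,"grip":60},{"tx":387,"ty":3,"tz":-10,"spin":92,"grip":60}]'
python3 - <<'E'
from h import *
take('wrist','w6'); o=get_obs(); print(o['position'],o['joint_pos'],o['clock'])
W,im=cloud('w6'); hsv=cv2.cvtColor(im,cv2.COLOR_RGB2HSV); z=W[...,2]
tips=None
dark=(im.max(2)<70)&(z>.01)&(z<.045)
yel=(hsv[...,0]>18)&(hsv[...,0]<35)&(hsv[...,1]>130)&(z>.01)&(z<.05)
for n,m in(('dark',dark),('yel',yel)):
    k,l,s,c=cv2.connectedComponentsWithStats(m.astype(np.uint8))
    for i in range(1,k):
        if s[i,4]>150:
            P=W[l==i]; r=cv2.minAreaRect((P[:,:2]*1000).astype(np.float32)); print(n,s[i],np.round(r[0]),np.round(r[1]),round(r[2],1),np.median(P[:,2]).round(3))
E
```

```text
clock: 5.85
position: [0.4457, 0.1461, 0.1351]
tcp_rot: [0.719, -0.695, 0.001, -0.002]
wrist_force: [0.3, 0.1, -0.6]
gripper_width: 0.0601
gripper_force: 0.0
clock: 7.22
position: [0.4557, -0.2406, 0.142]
tcp_rot: [-0.002, 1.0, -0.0, 0.0]
wrist_force: [-0.6, 0.9, 0.0]
gripper_width: 0.06
gripper_force: 0.0
[ 0.45572937 -0.24040013  0.1420321 ] [-9.41393223e-02 -1.87343388e-01 -2.38996901e-01 -8.07863245e-06
 -1.51880844e+00 -1.47318043e+00] 7.275
dark [ 476   39  124  136 1710] [399. -47.] [144.  47.] 39.1 0.024
dark [ 157  109   42  122 2160] [ 444. -375.] [116.  24.] 1.4 0.028
dark [ 239  129   31   97 1707] [ 450. -302.] [23. 92.] 89.5 0.029
dark [324 138  25  10 198] [ 416. -227.] [22.  6.] 89.2 0.037
dark [ 324  172   24   62 1337] [ 473. -227.] [62. 22.] 1.2 0.029
dark [ 560  223   80  125 3180] [556.  38.] [ 58. 143.] 71.6 0.029
dark [ 63 263  43  59 597] [ 566. -498.] [58. 25.] 36.8 0.018
dark [380 325  16  23 153] [ 627. -169.] [11. 23.] 43.5 0.017
dark [624 352  16  42 277] [690. 155.] [10. 46.] 82.3 0.023
yel [327 110  20  29 490] [ 400. -227.] [25. 17.] 0.5 0.026
```

View pics/w6.png

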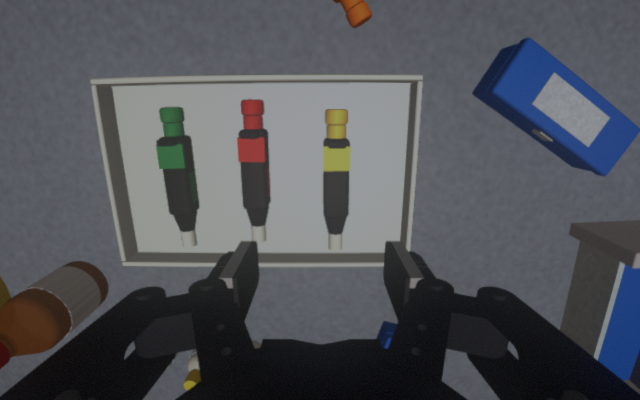

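The wrist view shows the yellow pipette at (336,180), with its axis along world x (yaw about 1°) and its handle centre near (0.452, −0.227). The red pipette is at (255,170) and the green at (178,175). I'll go down over the yellow one in two stages, watching the force.

```bash
python3 -m pendant '[{"tx":3,"ty":13,"tz":30,"spin":-1,"grip":52},{"tx":3,"ty":13,"tz":80,"spin":-1,"grip":52},{"tx":3,"ty":13,"tz":125,"spin":-1,"grip":52},{"tx":3,"ty":13,"tz":150,"spin":-1,"grip":52},{"tx":3,"ty":13,"tz":150,"spin":-1,"grip":52}]'
python3 -m pendant '[{"tx":0,"ty":0,"tz":8,"spin":0,"grip":52},{"tx":0,"ty":0,"tz":16,"spin":0,"grip":52},{"tx":0,"ty":0,"tz":22,"spin":0,"grip":52},{"tx":0,"ty":0,"tz":22,"spin":0,"grip":52}]'
python3 - <<'E'
from h import *
take('wrist','w7');W,im=cloud('w7')
print([(v,*(W[v,335]*1000).round()) for v in range(150,345,16)])
for u in (225,240,250,400,410,420): print(u,[(v,*(W[v,u]*1000).round()) for v in range(225,275,8)])
E
```

```text
clock: 7.9
position: [0.4512, -0.2271, -0.0099]
tcp_rot: [-0.01, 1.0, 0.0, -0.002]
wrist_force: [-0.1, 0.6, 0.1]
gripper_width: 0.0521
gripper_force: 0.0
clock: 8.4
position: [0.4531, -0.2281, -0.0278]
tcp_rot: [-0.009, 1.0, -0.0, 0.0]
wrist_force: [-5.8, 3.9, 13.8]
gripper_width: 0.052
gripper_force: 6.9
[(150, np.float64(400.0), np.float64(-224.0), np.float64(23.0)), (166, np.float64(406.0), np.float64(-224.0), np.float64(25.0)), (182, np.float64(412.0), np.float64(-223.0), np.float64(25.0)), (198, np.float64(415.0), np.float64(-224.0), np.float64(39.0)), (214, np.float64(423.0), np.float64(-223.0), np.float64(31.0)), (230, np.float64(429.0), np.float64(-223.0), np.float64(32.0)), (246, np.float64(437.0), np.float64(-223.0), np.float64(31.0)), (262, np.float64(444.0), np.float64(-223.0), np.float64(29.0)), (278, np.float64(451.0), np.float64(-222.0), np.float64(29.0)), (294, np.float64(459.0), np.float64(-222.0), np.float64(29.0)), (310, np.float64(466.0), np.float64(-222.0), np.float64(30.0)), (326, np.float64(474.0), np.float64(-222.0), np.float64(30.0)), (342, np.float64(443.0),
[... 2032 characters left out ...]
249, np.float64(449.0), np.float64(-185.0), np.float64(5.0)), (257, np.float64(446.0), np.float64(-190.0), np.float64(20.0)), (265, np.float64(447.0), np.float64(-191.0), np.float64(26.0)), (273, np.float64(442.0), np.float64(-196.0), np.float64(41.0))]
420 [(225, np.float64(436.0), np.float64(-182.0), np.float64(6.0)), (233, np.float64(441.0), np.float64(-181.0), np.float64(5.0)), (241, np.float64(444.0), np.float64(-181.0), np.float64(6.0)), (249, np.float64(449.0), np.float64(-180.0), np.float64(4.0)), (257, np.float64(453.0), np.float64(-180.0), np.float64(5.0)), (265, np.float64(457.0), np.float64(-180.0), np.float64(5.0)), (273, np.float64(447.0), np.float64(-189.0), np.float64(33.0))]
```

The fingertips touched the tray floor lightly (14 N). I'll back off 9 mm, shift 4 mm to centre on the pipette, and close, since the pads swing forward as they shut.

```bash
python3 -m pendant '[{"tx":0,"ty":2,"tz":-10,"spin":0,"grip":52},{"tx":0,"ty":4,"tz":-10,"spin":0,"grip":40},{"tx":0,"ty":4,"tz":-10,"spin":0,"grip":28},{"tx":0,"ty":4,"tz":-10,"spin":0,"grip":18},{"tx":0,"ty":4,"tz":-10,"spin":0,"grip":18},{"tx":0,"ty":4,"tz":-10,"spin":0,"grip":18},{"tx":0,"ty":4,"tz":-10,"spin":0,"grip":18}]' 40
```

```text
clock: 9.32
position: [0.4526, -0.2242, -0.0202]
tcp_rot: [-0.009, 1.0, -0.0, 0.0]
wrist_force: [0.0, -0.6, 1.7]
gripper_width: 0.0233
gripper_force: 40.7
```

```bash
python3 -m pendant '[{"tx":0,"ty":0,"tz":-10,"spin":0,"grip":18},{"tx":0,"ty":0,"tz":-40,"spin":0,"grip":18},{"tx":0,"ty":0,"tz":-80,"spin":0,"grip":18},{"tx":0,"ty":0,"tz":-125,"spin":0,"grip":18},{"tx":0,"ty":0,"tz":-155,"spin":0,"grip":18},{"tx":0,"ty":0,"tz":-160,"spin":0,"grip":18}]'
python3 -m pendant '[{"tx":-5,"ty":20,"tz":0,"spin":0,"grip":18},{"tx":-20,"ty":65,"tz":0,"spin":0,"grip":18},{"tx":-35,"ty":115,"tz":0,"spin":0,"grip":18},{"tx":-52,"ty":165,"tz":0,"spin":0,"grip":18},{"tx":-70,"ty":215,"tz":0,"spin":0,"grip":18},{"tx":-88,"ty":265,"tz":0,"spin":0,"grip":18},{"tx":-105,"ty":315,"tz":0,"spin":0,"grip":18},{"tx":-122,"ty":365,"tz":0,"spin":-1,"grip":18},{"tx":-138,"ty":410,"tz":0,"spin":-1,"grip":18},{"tx":-143,"ty":429,"tz":0,"spin":-1,"grip":18},{"tx":-143,"ty":429,"tz":0,"spin":-1,"grip":18}]'
python3 - <<'E'
from h import *
take('wrist','w8'); o=get_obs(); print(o['position'],o['clock'])
take('scene','s8');take('side','d8')
def rep(t):
    W,im=cloud(t); hsv=cv2.cvtColor(im,cv2.COLOR_RGB2HSV); z=W[...,2]
    base=(z>.008)&(z<.026)&(W[...,0]>.45)&(W[...,0]<.72)&(W[...,1]>.0)&(W[...,1]<.32)&(hsv[...,1]>120)
    for n,lo,hi in(('Y',18,38),('B',98,128)):
        m=base&(hsv[...,0]>lo)&(hsv[...,0]<hi)
        P=W[m]
        if len(P)>60: print(t,n,len(P),np.percentile(P,[1,50,99],axis=0).round(3).tolist())
for t in('w8','s8','d8'): rep(t)
# pipette in hand
W,im=cloud('w8');hsv=cv2.cvtColor(im,cv2.COLOR_RGB2HSV);z=W[...,2]
m=(z>.13)&(hsv[...,0]>18)&(hsv[...,0]<36)&(hsv[...,1]>130);print(m.sum(),np.nanmean(W[m],axis=0))
E
```

```text
clock: 10.07
position: [0.4533, -0.2242, 0.1423]
tcp_rot: [-0.009, 1.0, -0.0, 0.002]
wrist_force: [0.2, 0.3, -2.1]
gripper_width: 0.023
gripper_force: 40.3
clock: 11.45
position: [0.5873, 0.208, 0.138]
tcp_rot: [-0.018, 1.0, -0.001, -0.001]
wrist_force: [0.4, -0.2, -1.7]
gripper_width: 0.0232
gripper_force: 40.3
[0.58740871 0.20708972 0.13860544] 11.5
w8 Y 9251 [[0.509, 0.157, 0.015], [0.561, 0.228, 0.017], [0.646, 0.262, 0.019]]
w8 B 18727 [[0.514, 0.047, 0.015], [0.594, 0.096, 0.017], [0.699, 0.145, 0.019]]
s8 Y 493 [[0.507, 0.183, 0.013], [0.576, 0.222, 0.017], [0.64, 0.262, 0.021]]
s8 B 443 [[0.511, 0.089, 0.013], [0.58, 0.12, 0.017], [0.645, 0.151, 0.021]]
d8 Y 1015 [[0.528, 0.157, 0.014], [0.616, 0.198, 0.019], [0.709, 0.238, 0.024]]
d8 B 234 [[0.532, 0.062, 0.014], [0.633, 0.124, 0.019], [0.711, 0.137, 0.024]]
6317 [0.54897843 0.20676803 0.18626946]
```

The pipette is held and centred over the yellow bay (bay centre y ≈ 0.209, front wall x ≈ 0.509). Lowering it, slowing near the floor.

```bash
python3 -m pendant '[{"tx":0,"ty":1,"tz":20,"spin":0,"grip":18},{"tx":0,"ty":1,"tz":60,"spin":0,"grip":18},{"tx":0,"ty":1,"tz":100,"spin":0,"grip":18},{"tx":0,"ty":1,"tz":125,"spin":0,"grip":18},{"tx":0,"ty":1,"tz":136,"spin":0,"grip":18},{"tx":0,"ty":1,"tz":141,"spin":0,"grip":18},{"tx":0,"ty":1,"tz":143,"spin":0,"grip":18},{"tx":0,"ty":1,"tz":143,"spin":0,"grip":18}]'
python3 -m pendant '[{"tx":0,"ty":0,"tz":1,"spin":0,"grip":18},{"tx":0,"ty":0,"tz":2,"spin":0,"grip":18},{"tx":0,"ty":0,"tz":3,"spin":0,"grip":18},{"tx":0,"ty":0,"tz":3,"spin":0,"grip":18}]'
```

```text
clock: 12.6
position: [0.5884, 0.2086, -0.0024]
tcp_rot: [-0.017, 1.0, 0.0, 0.001]
wrist_force: [0.3, 0.1, -0.7]
gripper_width: 0.0232
gripper_force: 40.3
clock: 13.1
position: [0.5878, 0.2084, -0.0064]
tcp_rot: [-0.017, 1.0, -0.0, -0.0]
wrist_force: [-0.5, -0.1, -0.9]
gripper_width: 0.0232
gripper_force: 40.3
```

```bash
python3 -m pendant '[{"tx":0,"ty":0,"tz":1,"spin":0,"grip":18},{"tx":0,"ty":0,"tz":2,"spin":0,"grip":18},{"tx":0,"ty":0,"tz":2,"spin":0,"grip":18}]'
python3 -m pendant '[{"tx":0,"ty":0,"tz":1,"spin":0,"grip":18},{"tx":0,"ty":0,"tz":1,"spin":0,"grip":18}]'
```

```text
clock: 13.48
position: [0.5879, 0.2083, -0.0084]
tcp_rot: [-0.017, 1.0, -0.0, -0.0]
wrist_force: [0.0, -0.9, -0.6]
gripper_width: 0.023
gripper_force: 40.3
clock: 13.72
position: [0.5881, 0.2084, -0.0091]
tcp_rot: [-0.017, 1.0, 0.0, 0.0]
wrist_force: [-0.2, -0.4, 0.5]
gripper_width: 0.023
gripper_force: 40.4
```

The vertical force has turned from −2 N to about zero, so the pipette is resting. I'll release, lift and go above the small slide box.

```bash
python3 -m pendant '[{"tx":0,"ty":0,"tz":0,"spin":0,"grip":28},{"tx":0,"ty":0,"tz":0,"spin":0,"grip":40},{"tx":0,"ty":0,"tz":0,"spin":0,"grip":42},{"tx":0,"ty":0,"tz":-10,"spin":0,"grip":42},{"tx":0,"ty":0,"tz":-50,"spin":0,"grip":42},{"tx":0,"ty":0,"tz":-100,"spin":0,"grip":60},{"tx":0,"ty":0,"tz":-150,"spin":0,"grip":60}]'
python3 -m pendant '[{"tx":-10,"ty":-40,"tz":0,"spin":3,"grip":60},{"tx":-20,"ty":-95,"tz":0,"spin":6,"grip":60},{"tx":-30,"ty":-150,"tz":0,"spin":9,"grip":60},{"tx":-40,"ty":-205,"tz":0,"spin":12,"grip":60},{"tx":-50,"ty":-260,"tz":0,"spin":15,"grip":60},{"tx":-60,"ty":-315,"tz":0,"spin":17,"grip":60},{"tx":-74,"ty":-365,"tz":0,"spin":17,"grip":60},{"tx":-74,"ty":-379,"tz":0,"spin":17,"grip":60},{"tx":-74,"ty":-379,"tz":0,"spin":17,"grip":60}]'
python3 - <<'E'
from h import *
take('wrist','w9'); take('scene','s9'); take('side','d9'); o=get_obs(); print(o['position'],o['clock'])
for t in('w9','d9','s9'):
    W,im=cloud(t); hsv=cv2.cvtColor(im,cv2.COLOR_RGB2HSV); z=W[...,2]
    m=(z>.024)&(z<.04)&(W[...,0]>.58)&(W[...,0]<.77)&(W[...,1]<-.07)&(W[...,1]>-.24)&(hsv[...,0]>98)&(hsv[...,0]<128)&(hsv[...,1]>100)
    k,l,s,c=cv2.connectedComponentsWithStats(m.astype(np.uint8)); 
    if k<2: continue
    i=1+s[1:,4].argmax(); P=W[l==i]; r=cv2.minAreaRect((P[:,:2]*1000).astype(np.float32)); print(t,s[i],np.round(r[0]),np.round(r[1]),round(r[2],1))
    m=(z>.024)&(z<.06)&(W[...,0]>.5)&(W[...,0]<.69)&(W[...,1]>.16)&(W[...,1]<.26)&(im.max(2)<80)
    P=W[m]; print('pip',len(P), np.percentile(P,[2,50,98],axis=0).round(3).tolist() if len(P) else '')
E
```

```text
clock: 14.6
position: [0.5879, 0.2082, 0.1433]
tcp_rot: [-0.017, 1.0, 0.0, 0.0]
wrist_force: [-0.1, 0.5, -0.3]
gripper_width: 0.0598
gripper_force: 0.0
clock: 15.72
position: [0.675, -0.1686, 0.141]
tcp_rot: [0.131, 0.991, -0.0, -0.0]
wrist_force: [-0.6, -0.7, 0.6]
gripper_width: 0.06
gripper_force: 0.0
[ 0.67522262 -0.16647788  0.14129996] 15.875
w9 [ 304  128   43  109 3046] [ 674. -164.] [ 37. 101.] 73.5
pip 0 
d9 [285 156  24  15 108] [ 676. -162.] [ 40. 101.] 74.5
pip 127 [[0.551, 0.16, 0.027], [0.605, 0.214, 0.04], [0.685, 0.222, 0.046]]
s9 [304 252  29  29 264] [ 674. -167.] [ 38. 102.] 73.1
pip 106 [[0.55, 0.192, 0.025], [0.6, 0.199, 0.036], [0.633, 0.211, 0.043]]
```

```bash
python3 - <<'E'
from h import *
for t in('s0','d0'):
    W,im=cloud(t);P=W.reshape(-1,3);C=im.reshape(-1,3)
    g=P[(C[:,1]>C[:,0].astype(int)+40)&(C[:,1]>C[:,2].astype(int)+20)&(P[:,0]>.5)&(P[:,2]<.15)]
    print(t,len(g),np.percentile(g,[1,50,99],axis=0).round(3).tolist())
    d=np.hypot(P[:,0]-.675,P[:,1]+.165); q=P[(d<.075)&(P[:,2]>.036)&(P[:,2]<.15)]; print(len(q), q.mean(0) if len(q) else '')
E
python3 -m pendant '[{"tx":0,"ty":2,"tz":40,"spin":1,"grip":60},{"tx":0,"ty":2,"tz":70,"spin":1,"grip":60},{"tx":0,"ty":2,"tz":70,"spin":1,"grip":60}]'
```

```text
s0 4087 [[0.771, -0.439, 0.002], [0.837, -0.331, 0.06], [0.87, -0.204, 0.063]]
4 [ 0.66822033 -0.16856468  0.03642324]
d0 301 [[0.774, -0.37, 0.001], [0.835, -0.238, 0.062], [0.902, -0.198, 0.069]]
49 [ 0.67176741 -0.16119112  0.03781367]
clock: 16.25
position: [0.674, -0.1642, 0.068]
tcp_rot: [0.138, 0.99, -0.0, -0.003]
wrist_force: [0.2, -0.2, -0.3]
gripper_width: 0.0603
gripper_force: 0.0
```

Nothing tall is nearby. Going down and gripping.

```bash
python3 -m pendant '[{"tx":0,"ty":0,"tz":40,"spin":0,"grip":58},{"tx":0,"ty":0,"tz":75,"spin":0,"grip":58},{"tx":0,"ty":0,"tz":90,"spin":0,"grip":58},{"tx":0,"ty":0,"tz":90,"spin":0,"grip":50},{"tx":0,"ty":0,"tz":90,"spin":0,"grip":40},{"tx":0,"ty":0,"tz":90,"spin":0,"grip":30},{"tx":0,"ty":0,"tz":90,"spin":0,"grip":30},{"tx":0,"ty":0,"tz":90,"spin":0,"grip":30}]' 40
python3 -m pendant '[{"tx":0,"ty":0,"tz":-5,"spin":0,"grip":30},{"tx":0,"ty":0,"tz":-15,"spin":0,"grip":30},{"tx":0,"ty":0,"tz":-15,"spin":0,"grip":30}]'
```

```text
clock: 17.25
position: [0.6773, -0.166, -0.0164]
tcp_rot: [0.139, 0.99, -0.0, 0.002]
wrist_force: [-0.5, 1.1, 5.9]
gripper_width: 0.0351
gripper_force: 41.4
clock: 17.62
position: [0.6763, -0.1661, -0.003]
tcp_rot: [0.139, 0.99, -0.0, 0.001]
wrist_force: [-0.0, -1.0, -0.9]
gripper_width: 0.0355
gripper_force: 40.6
```

The box is held. Carrying it over the blue bay.

```bash
python3 -m pendant '[{"tx":0,"ty":0,"tz":-30,"spin":0,"grip":30},{"tx":0,"ty":0,"tz":-75,"spin":0,"grip":30},{"tx":0,"ty":0,"tz":-115,"spin":0,"grip":30},{"tx":10,"ty":14,"tz":-132,"spin":-2,"grip":30},{"tx":38,"ty":55,"tz":-135,"spin":-5,"grip":30},{"tx":68,"ty":100,"tz":-135,"spin":-9,"grip":30},{"tx":98,"ty":144,"tz":-135,"spin":-13,"grip":30},{"tx":128,"ty":188,"tz":-135,"spin":-16,"grip":30},{"tx":148,"ty":218,"tz":-135,"spin":-18,"grip":30},{"tx":155,"ty":228,"tz":-135,"spin":-18,"grip":30},{"tx":155,"ty":228,"tz":-135,"spin":-18,"grip":30}]'
python3 - <<'E'
from h import *
take('wrist','wa');take('scene','sa');take('side','da'); print(get_obs()['position'])
for t in('wa','sa','da'):
    W,im=cloud(t); hsv=cv2.cvtColor(im,cv2.COLOR_RGB2HSV); z=W[...,2]; B=(hsv[...,0]>98)&(hsv[...,0]<128)&(hsv[...,1]>110)
    r=(W[...,0]>.4)&(W[...,0]<.72)&(W[...,1]>0)&(W[...,1]<.32)
    for n,m in(('floorB',B&r&(z>.008)&(z<.026)),('box',B&r&(z>.15)&(z<.2))):
        P=W[m]
        if len(P)>40: print(t,n,len(P),np.percentile(P,[1,50,99],axis=0).round(3).tolist())
E
```

```text
clock: 19.0
position: [0.5889, 0.0966, 0.1301]
tcp_rot: [-0.018, 1.0, -0.0, -0.001]
wrist_force: [0.6, -0.5, -0.8]
gripper_width: 0.0349
gripper_force: 40.6
[0.5896067  0.09505772 0.13042234]
wa floorB 7055 [[0.439, 0.021, 0.015], [0.536, 0.102, 0.017], [0.636, 0.151, 0.019]]
wa box 11800 [[0.535, 0.077, 0.156], [0.558, 0.096, 0.179], [0.625, 0.115, 0.18]]
sa floorB 474 [[0.43, 0.004, 0.012], [0.576, 0.12, 0.017], [0.645, 0.152, 0.023]]
sa box 274 [[0.537, 0.063, 0.151], [0.61, 0.078, 0.171], [0.636, 0.113, 0.189]]
da floorB 938 [[0.419, 0.04, 0.013], [0.618, 0.093, 0.019], [0.71, 0.137, 0.024]]
da box 139 [[0.537, 0.088, 0.156], [0.563, 0.112, 0.176], [0.635, 0.117, 0.185]]
```

```bash
python3 -m pendant '[{"tx":0,"ty":1,"tz":20,"spin":0,"grip":30},{"tx":0,"ty":1,"tz":60,"spin":0,"grip":30},{"tx":0,"ty":1,"tz":95,"spin":0,"grip":30},{"tx":0,"ty":1,"tz":113,"spin":0,"grip":30},{"tx":0,"ty":1,"tz":121,"spin":0,"grip":30},{"tx":0,"ty":1,"tz":125,"spin":0,"grip":30},{"tx":0,"ty":1,"tz":127,"spin":0,"grip":30},{"tx":0,"ty":1,"tz":127,"spin":0,"grip":30}]'
python3 -m pendant '[{"tx":0,"ty":0,"tz":1,"spin":0,"grip":30},{"tx":0,"ty":0,"tz":2,"spin":0,"grip":30},{"tx":0,"ty":0,"tz":2,"spin":0,"grip":30}]'
```

```text
clock: 20.15
position: [0.5899, 0.0972, 0.0045]
tcp_rot: [-0.017, 1.0, 0.0, 0.001]
wrist_force: [-0.1, -0.8, -1.0]
gripper_width: 0.0351
gripper_force: 40.6
clock: 20.52
position: [0.5894, 0.097, 0.0017]
tcp_rot: [-0.017, 1.0, -0.0, -0.0]
wrist_force: [-0.3, 0.1, -1.5]
gripper_width: 0.0349
gripper_force: 40.6
```

```bash
python3 -m pendant '[{"tx":0,"ty":0,"tz":1,"spin":0,"grip":30},{"tx":0,"ty":0,"tz":2,"spin":0,"grip":30},{"tx":0,"ty":0,"tz":2,"spin":0,"grip":30}]'
python3 -m pendant '[{"tx":0,"ty":0,"tz":1,"spin":0,"grip":30},{"tx":0,"ty":0,"tz":1,"spin":0,"grip":30}]'
```

```text
clock: 20.9
position: [0.5895, 0.097, -0.0002]
tcp_rot: [-0.017, 1.0, -0.0, -0.0]
wrist_force: [-0.9, 1.1, -1.8]
gripper_width: 0.0348
gripper_force: 40.7
clock: 21.15
position: [0.59, 0.097, -0.0005]
tcp_rot: [-0.018, 1.0, -0.0, 0.001]
wrist_force: [-0.5, -0.5, 3.7]
gripper_width: 0.0353
gripper_force: 41.1
```

Contact is felt (3.7 N). I'll release, lift, shut the fingers and move to in front of the handle.

```bash
python3 -m pendant '[{"tx":0,"ty":0,"tz":0,"spin":0,"grip":40},{"tx":0,"ty":0,"tz":0,"spin":0,"grip":50},{"tx":0,"ty":0,"tz":0,"spin":0,"grip":50},{"tx":0,"ty":0,"tz":-10,"spin":0,"grip":50},{"tx":0,"ty":0,"tz":-50,"spin":0,"grip":50},{"tx":0,"ty":0,"tz":-100,"spin":0,"grip":30},{"tx":20,"ty":5,"tz":-135,"spin":0,"grip":10},{"tx":70,"ty":20,"tz":-140,"spin":0,"grip":0},{"tx":120,"ty":38,"tz":-140,"spin":0,"grip":0},{"tx":165,"ty":52,"tz":-140,"spin":0,"grip":0},{"tx":180,"ty":55,"tz":-140,"spin":0,"grip":0},{"tx":180,"ty":55,"tz":-140,"spin":0,"grip":0}]'
python3 - <<'E'
from h import *
take('scene','sb');take('side','db');take('wrist','wb'); f=lambda x:cv2.resize(x,(400,400),interpolation=cv2.INTER_CUBIC)
a=cv2.imread('pics/sb.png')[150:290,300:440];b=cv2.imread('pics/db.png')[165:275,215:325]
cv2.imwrite('pics/chk.png',np.hstack([f(b),f(a)]))
for t in('wb','sb','db'):
    W,im=cloud(t);z=W[...,2]; hsv=cv2.cvtColor(im,cv2.COLOR_RGB2HSV)
    m=(W[...,0]>.5)&(W[...,0]<.69)
    k=m&(W[...,1]>.05)&(W[...,1]<.143)&(z>.038)&(z<.054)&(hsv[...,1]>100); k2=m&(W[...,1]>.17)&(W[...,1]<.25)&(z>.024)&(z<.055)
    for n,q in(('box',k),('pip',k2)):
        P=W[q]
        if len(P)>20: print(t,n,len(P),np.percentile(P,[2,50,98],axis=0).round(3).tolist())
E
```

```text
clock: 22.65
position: [0.4074, 0.1462, 0.1401]
tcp_rot: [-0.018, 1.0, 0.001, 0.001]
wrist_force: [0.0, 0.5, -0.1]
gripper_width: 0.0003
gripper_force: 0.0
sb box 192 [[0.537, 0.075, 0.04], [0.597, 0.088, 0.047], [0.637, 0.114, 0.051]]
sb pip 315 [[0.506, 0.175, 0.024], [0.564, 0.202, 0.037], [0.648, 0.244, 0.053]]
db box 176 [[0.538, 0.079, 0.038], [0.589, 0.105, 0.049], [0.637, 0.119, 0.053]]
db pip 276 [[0.526, 0.195, 0.025], [0.586, 0.213, 0.039], [0.657, 0.223, 0.049]]
```

View pics/chk.png

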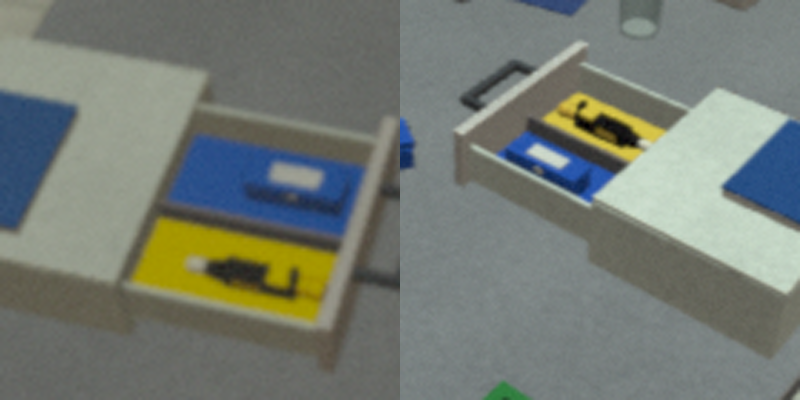

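The last picture shows the blue box flat in the blue bay (right half, (545,160)) and the pipette flat in the yellow bay ((605,130)). Now I'll lower the shut fingers in front of the bar and push.

```bash
python3 -m pendant '[{"tx":0,"ty":1,"tz":40,"spin":0,"grip":0},{"tx":0,"ty":1,"tz":90,"spin":0,"grip":0},{"tx":0,"ty":1,"tz":128,"spin":0,"grip":0},{"tx":0,"ty":1,"tz":130,"spin":0,"grip":0},{"tx":-15,"ty":1,"tz":130,"spin":0,"grip":0},{"tx":-25,"ty":1,"tz":130,"spin":0,"grip":0},{"tx":-35,"ty":1,"tz":130,"spin":0,"grip":0},{"tx":-50,"ty":1,"tz":130,"spin":0,"grip":0},{"tx":-67,"ty":1,"tz":130,"spin":0,"grip":0},{"tx":-84,"ty":1,"tz":130,"spin":0,"grip":0},{"tx":-84,"ty":1,"tz":130,"spin":0,"grip":0}]'
```

```text
clock: 24.18
position: [0.4925, 0.1495, 0.009]
tcp_rot: [-0.017, 1.0, -0.0, 0.0]
wrist_force: [0.5, -0.2, -0.3]
gripper_width: -0.0003
gripper_force: 0.0
```

```bash
python3 -m pendant '[{"tx":-12,"ty":0,"tz":0,"spin":0,"grip":0},{"tx":-28,"ty":0,"tz":0,"spin":0,"grip":0},{"tx":-45,"ty":0,"tz":0,"spin":0,"grip":0},{"tx":-62,"ty":0,"tz":0,"spin":0,"grip":0},{"tx":-79,"ty":0,"tz":0,"spin":0,"grip":0},{"tx":-94,"ty":0,"tz":0,"spin":0,"grip":0},{"tx":-105,"ty":0,"tz":0,"spin":0,"grip":0},{"tx":-112,"ty":0,"tz":0,"spin":0,"grip":0},{"tx":-116,"ty":0,"tz":0,"spin":0,"grip":0},{"tx":-116,"ty":0,"tz":0,"spin":0,"grip":0}]'
python3 -m pendant '[{"tx":-3,"ty":0,"tz":0,"spin":0,"grip":0},{"tx":-6,"ty":0,"tz":0,"spin":0,"grip":0},{"tx":-8,"ty":0,"tz":0,"spin":0,"grip":0},{"tx":-8,"ty":0,"tz":0,"spin":0,"grip":0}]'
```

```text
clock: 25.42
position: [0.6077, 0.1538, 0.0088]
tcp_rot: [-0.017, 1.0, 0.0, 0.0]
wrist_force: [-0.2, 0.3, 0.4]
gripper_width: -0.0003
gripper_force: 0.0
clock: 25.92
position: [0.6158, 0.154, 0.0088]
tcp_rot: [-0.017, 1.0, -0.0, 0.0]
wrist_force: [0.1, -0.9, 0.7]
gripper_width: 0.0
gripper_force: 0.0
```

```bash
python3 -m pendant '[{"tx":-2,"ty":0,"tz":0,"spin":0,"grip":0},{"tx":-4,"ty":0,"tz":0,"spin":0,"grip":0},{"tx":-4,"ty":0,"tz":0,"spin":0,"grip":0}]'
python3 -m pendant '[{"tx":-2,"ty":0,"tz":0,"spin":0,"grip":0},{"tx":-4,"ty":0,"tz":0,"spin":0,"grip":0},{"tx":-4,"ty":0,"tz":0,"spin":0,"grip":0}]'
python3 - <<'E'
from h import *
take('wrist','wc');W,im=cloud('wc');P=W.reshape(-1,3);C=im.reshape(-1,3)
b=P[(P[:,2]>.062)&(P[:,2]<.076)&(C.max(1)<95)&(P[:,0]>.56)&(P[:,0]<.7)&(P[:,1]>.08)&(P[:,1]<.23)]
print(len(b),np.percentile(b,[2,50,98],axis=0).round(3).tolist() if len(b) else '')
E
```

```text
clock: 26.3
position: [0.6176, 0.154, 0.0088]
tcp_rot: [-0.018, 1.0, -0.0, -0.002]
wrist_force: [-11.3, 0.5, 5.8]
gripper_width: 0.0005
gripper_force: 5.5
clock: 26.68
position: [0.6172, 0.1538, 0.0088]
tcp_rot: [-0.018, 1.0, -0.001, -0.007]
wrist_force: [-33.5, 1.4, 16.6]
gripper_width: -0.0004
gripper_force: 16.1
1745 [[0.607, 0.107, 0.062], [0.614, 0.154, 0.07], [0.647, 0.203, 0.076]]
```

The stop is firm at x = 0.6174, against the 0.6175 predicted for shut. Backing off and checking.

```bash
python3 -m pendant '[{"tx":8,"ty":0,"tz":0,"spin":0,"grip":0},{"tx":30,"ty":0,"tz":0,"spin":0,"grip":0},{"tx":60,"ty":0,"tz":-20,"spin":0,"grip":0},{"tx":80,"ty":0,"tz":-70,"spin":0,"grip":0},{"tx":100,"ty":0,"tz":-120,"spin":0,"grip":0},{"tx":150,"ty":0,"tz":-160,"spin":0,"grip":0},{"tx":150,"ty":0,"tz":-160,"spin":0,"grip":0}]'
python3 - <<'E'
from h import *
take('scene','sd');take('side','dd')
for t,t0 in(('sd','s0'),('dd','d0')):
    W,im=cloud(t);P=W.reshape(-1,3);C=im.reshape(-1,3)
    b=P[(P[:,2]>.06)&(P[:,2]<.076)&(C.max(1)<95)&(P[:,0]>.56)&(P[:,0]<.7)&(P[:,1]>.08)&(P[:,1]<.23)]
    print(t,len(b),np.percentile(b,[2,50,98],axis=0).round(3).tolist() if len(b) else '')
    p=P[(P[:,2]>.079)&(P[:,2]<.088)&(C.min(1)>90)&(P[:,0]>.55)&(P[:,0]<.72)&(P[:,1]>.05)&(P[:,1]<.26)]
    print('panel',len(p),np.percentile(p,[2,50,98],axis=0).round(3).tolist() if len(p) else '')
a,b=[cv2.imread(f'pics/{n}.png')[210:300,170:300].astype(int) for n in('s0','sd')]
hs=lambda x,lo,hi:(lambda h:np.argwhere((h[...,0]>=lo)&(h[...,0]<=hi)&(h[...,1]>130)&(h[...,2]>60)).mean(0).round(1))(cv2.cvtColor(x.astype(np.uint8),cv2.COLOR_BGR2HSV))
for lo,hi in((45,80),(0,5)): print(hs(a,lo,hi),hs(b,lo,hi))
E
```

```text
clock: 27.6
position: [0.4741, 0.1498, 0.1745]
tcp_rot: [-0.018, 1.0, 0.003, 0.005]
wrist_force: [0.2, 0.9, -0.3]
gripper_width: -0.0
gripper_force: 0.0
sd 144 [[0.631, 0.099, 0.061], [0.64, 0.147, 0.07], [0.666, 0.208, 0.073]]
panel 101 [[0.678, 0.059, 0.082], [0.684, 0.147, 0.084], [0.69, 0.256, 0.088]]
dd 202 [[0.631, 0.102, 0.062], [0.646, 0.164, 0.071], [0.685, 0.214, 0.075]]
panel 175 [[0.678, 0.054, 0.08], [0.688, 0.157, 0.085], [0.698, 0.255, 0.088]]
[53.1 33.9] [53.1 33.9]
[60.8 50.7] [61. 51.]
```

```bash
python3 -c "from cell import close_job; print(close_job())"
```

```text
the job is handed in; nothing more can be done
None
```

I handed the job in at about 28 s on the robot's clock: the yellow pipette is flat in the yellow bay, the small blue slide box is flat in the blue bay, the drawer is pushed to its stop, and the red and green pipettes have not moved.

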